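# Draw a dose up to the set pointer on a spring-return bottle-top dispenser and hold it

### The arm

A 6-joint arm with a two-finger parallel gripper is mounted at the origin on the work surface. World frame = base frame: x ahead of the robot, y to its left, z up, the work surface at z = 0. Lengths are in m, angles in rad, forces in N, time in s.
With the tool pointing down it reaches from about 0.225 to 0.725 m from the base axis. Payload 3.1 kg.
Tool frame: the origin (TCP) lies between the finger pads; the fingertips stand 14 mm ahead of it and the grasp point (between the pads) lies 5 mm behind it; x points along the fingers, y is the direction in which the jaws open and shut, and the axes are right-handed (so a half turn about x gives the same grasp; the last joint's range is limited). The gripper opens to 85 mm and grips with 20 to 120 N. Pads are 22 mm wide; open, the fingers measure 114 mm over their backs; the gripper's body (76 mm by 85 mm) begins 54 mm behind the grasp point. The pads swing forward as they close: fully open they stand 13 mm farther back than shut.
Start: joints at [1.156, 0.048, 0.099, 1.622, 0, 1.443], TCP at [0.149, 0.504, 0.245] pointing down, gripper open.
Joint ranges: [-2.91, 2.91], [-0.99, 1.94], [-1.21, 1.42], [-2.12, 2.29], [-1.49, 1.47], [-3.14, 3.14]. Speed limits (rad/s): [2.79, 2.79, 3.14, 3.14, 3.14, 3.14].

### API

Orientations are given as a unit quaternion [w, x, y, z].
In Python, from plant import manip gives the robot as it stands.
- The arm moves only by the tool step_arm, never from a script. Its argument "targets" is a list of rows, each a list of 7 numbers: the shift along the tool's x, y, z each as a share of 0.15 m, from -1 to 1, then the turn, a rotation vector about the tool's x, y, z each as a share of 360 degrees, from -1 to 1, then the opening, from -1 (shut) to 1 (fully open), so that 0 is half open. In form: [[x, y, z, rx, ry, rz, hand], ...]. A call has 1 to 10 rows; each row is the pose to reach, as a shift and turn from the pose commanded when the call began, along the tool's axes at that moment, turning the shorter way round; what a row does not reach only later rows make up. A row lasts 1/10 s, in which the tool goes at most 50 mm and 8.59 degrees, less where a joint would pass 70% of its speed; a pose out of reach is approached as far as the arm can. A call with a number of a shift or a turn outside -1 to 1 is refused whole. A call with a gripper value outside its range is refused whole. The fingers move at their own pace and stop on an object; the grip force is fixed at half the most. Time passes only in rows, so rows that repeat a pose let the fingers close. It gives the time, the measured TCP pose, the force and the opening at its end, in the units of the state.
- manip.read_state(): the state, without advancing time (a new reading comes with each control period).
- manip.capture(name): name is "side" or "top" or "wrist"; returns (picture, depth): 480x640x3 uint8, red, green, blue; 480x640 float32, m along the optical axis (not along the pixel's ray), 0 where there is no reading.
- manip.calibration(name): a dict with "fx", "fy", "cx", "cy" (pixels), "camera_from_world" (4x4, takes a point from world to camera coordinates). Camera axes: x right, y up, looking along -z (the intrinsics and any distortion apply to the point x, -y, -z); pixel columns grow to the right and rows downward; lengths in m; the calibration is good to about 2 mm. A picture is of the moment at which its call begins: read the wrist's pose just before it. calibration takes no time and is no camera call; for the wrist camera it gives the pose at the moment of the call.
- manip.sign_off(): hands the job in, once; it reports no verdict.
The state is a dict: "clock": time; "qpos": joint angles; "dq": joint speeds; "joint_torque": joint torques, N m; "eef_pos": TCP position; "tool_rot": TCP orientation; "force": force on the tool from outside, world axes, zero at the start; "wrist_torque": the same for the moment, N m; "finger_gap": finger opening in m.
Only numpy, scipy, OpenCV 4.12 (cv2) and the standard library are available. Lean on these libraries where they do the work, as an engineer would, in place of code of your own. Each camera call takes 0.05 s, during which the arm holds its last target.

### The job

Take the ribbed orange grip of the bottle-top dispenser lightly between the fingers and slowly draw its sleeve straight up against the return spring until the black index tooth is level with the red set pointer on the scale, without overdrawing it. Keep the bottle and its stand standing where they are, leave the set pointer as it is set and leave the green-gripped dispenser, the beaker under the spout and the bottles alone. The program finishes while still holding the sleeve up at the pointer: do not let go.

Things in the scene. Friction and masses are not known exactly. Their poses are not given: they have to be found in the camera images.
- dispenser: The dispenser to use, ORANGE grip: amber bottle (70 mm across) clamped on a white base plate 120 x 120 x 8 mm, about 2.2 kg, free-standing (slides if shoved). Origin: centre of the plate's underside, on the axis of bottle and sleeve; z up. Blue collar (53 mm across) up to 156 mm height, white valve block (43 mm) to 182 mm, moving sleeve to 277 mm. A 12 mm support rod stands at +y 50 mm, 150 mm high.
- spout_tip (a point): lower end of the thin fixed spout (6 mm) of the orange-gripped dispenser; the spout leaves the valve block towards the dispenser's -x at 169 mm height and turns down 95 mm from the axis to 115 mm height.
- scale_top (a point): top of the white upright scale (5 x 16 mm) fixed beside the sleeve of the orange-gripped dispenser, 238 mm above the bench, 33.5 mm to its +x and 13 mm to its +y from the axis.
- sleeve (a joint): how far the orange-gripped sleeve is drawn up, m: 0 = fully down (where the spring keeps it), stop at 0.056. Pulling takes about 3 N at the start, rising by 0.08 N per mm; it springs back when let go. The index tooth is level with the red pointer when this equals set.
- set (a joint): height of the red set pointer on the dispenser's scale, m, on the same zero as sleeve; differs each time (0.020 to 0.044). It is clipped tight and stays as set.
- grip (a point): centre of the orange ribbed grip on the sleeve's axis: an upright cylinder 39 mm across, 33 mm tall, flat top 16.5 mm above this point; 260 mm above the bench with the sleeve down. Pinch it from above; closing along the dispenser's y axis keeps the fingers farthest from the scale. Hold it lightly: the two pads together must not load it with more than 100 N (50 N a pad).
- index (a point): outer end of the black index tooth (11 mm wide, 3 mm thick), which sticks out from the sleeve's lower rim beside the scale, 36 mm towards the dispenser's +x from the axis; at its mid-height. Rises with the sleeve.
- set_mark (a point): the red set pointer, a clip 8 mm tall and 20 mm wide on the scale; point on its outer face at its mid-height.
- other_dispenser: the same kind of dispenser with a GREEN grip, not to be used. Same sizes. Origin at the centre of its base plate's underside; z up.
- other_sleeve (a joint): how far the green-gripped sleeve is drawn up, m; must stay at 0.
- beaker: small glass beaker, 42 mm across, 55 mm high, standing under the orange dispenser's spout. Origin under the centre of its base, z up. 
- wash_bottle: white wash bottle with blue cap and bent spout, 64 mm across, 144 mm high to the cap's top, 190 mm to the bend of the spout. Origin under the centre of its base, z up. 
- amber_bottle: small amber bottle with blue cap, 56 mm across, 128 mm high. Origin under the centre of its base, z up. 

How it is judged:
At the end, for the whole second after the job is handed in: The index tooth is within 4 mm of the red set pointer's height, at rest (under 10 mm/s) and drawn up by over 15 mm, with the fingers still holding the sleeve (over 2 N), and the dispenser stands upright on the bench (base under 5 mm up, tilt under 0.06 rad, speed under 20 mm/s) (z of index in the frame of set_mark between -0.004 and 0.004 m and value of joint sleeve above 0.015 m and velocity of joint sleeve between -0.01 and 0.01 m/s and contact force between the fingers and sleeve above 2 N and height (world z) of dispenser below 0.005 m and angle between dispenser's own z axis and vertical below 0.06 rad and linear speed of dispenser below 0.02 m/s); the arm keeps its last pose, push and grip.
It fails at once if the sleeve is squeezed or shoved by the fingers with more than 100 N in all (both pads together) (contact force between the fingers and sleeve above 100 N).
It fails at once if the sleeve is jerked (faster than 0.10 m/s) or overdrawn (index more than 10 mm above the set pointer) (velocity of joint sleeve above 0.1 m/s or z of index in the frame of set_mark above 0.01 m).
It fails at once if the dispenser is lifted (over 10 mm), tipped (over 0.15 rad) or shoved along the bench (over 30 mm) (height (world z) of dispenser above 0.01 m or angle between dispenser's own z axis and vertical above 0.15 rad or distance of dispenser from where it was at the start of the episode above 0.03 m).
It fails at once if the set pointer is shifted (velocity of joint set above 0.02 m/s or velocity of joint set below -0.02 m/s).
It fails at once if the green-gripped dispenser is drawn (over 5 mm), or it, the beaker or a bottle is moved (over 20 mm) (value of joint other_sleeve above 0.005 m or distance of any of other_dispenser, beaker, wash_bottle, amber_bottle from where it was at the start of the episode above 0.02 m).
It also fails if it takes over 34 s, if anything falls off the work surface, if the arm or the gripper's body presses on something with over 40 N, if the wrist force passes 120 N, or if a joint passes its speed limit or range.

## Working session

There is one attempt and no reset: what is moved stays moved. The work goes in short steps, Python scripts to look and compute and a tool call to move; the robot and the scene stay as the last step left them, time stands still between calls to the robot, and variables do not carry over. Pictures are saved under pics/ and viewed, and the job is handed in when it is done.

Besides the shell and the picture viewer there is one more tool, called after "Call:" by a JSON object that holds its "name" and its "arguments". step_arm: Moves the arm, as the interface text tells. Shift numbers are shares of 0.15 m and turn numbers shares of 360 degrees, none past 1 either way. Its arguments: {"type":"object","properties":{"targets":{"type":"array","items":{"type":"array","items":{"type":"number","minimum":-1,"maximum":1}}}},"required":["targets"]}

```bash
mkdir -p pics
cat > h.py <<'E'
import numpy as np,cv2
from plant import manip
def snap(n,f):
    s=manip.read_state();c=manip.calibration(n);p,d=manip.capture(n)
    cv2.imwrite('pics/'+f+'.png',p[:,:,::-1]);np.savez('pics/'+f+'.npz',p=p,d=d,T=c['camera_from_world'],k=[c['fx'],c['fy'],c['cx'],c['cy']])
    return s,c,p,d
def load(f):
    return np.load('pics/'+f+'.npz')
def pts(z,us,vs,ds):
    fx,fy,cx,cy=z['k'];us=np.asarray(us,float);vs=np.asarray(vs,float);ds=np.asarray(ds,float)
    P=np.stack([(us-cx)/fx*ds,-(vs-cy)/fy*ds,-ds,np.ones_like(ds)],-1)
    return (P@np.linalg.inv(z['T']).T)[...,:3]
def proj(z,P):
    fx,fy,cx,cy=z['k'];q=z['T']@np.append(P,1);return cx+fx*q[0]/-q[2],cy-fy*q[1]/-q[2]
E
python3 - <<'E'
from h import *
for n in ['side','top','wrist']:
    s,c,p,d=snap(n,n+'0'); print(n,{k:v for k,v in c.items() if k!='camera_from_world'}, np.linalg.inv(c['camera_from_world']).round(3).tolist())
print(s)
E
```

```text
side {'fx': 520.5750501388695, 'fy': 520.5750501388695, 'cx': 322.5777172241961, 'cy': 236.341272983436} [[-0.952, 0.237, -0.195, 0.288], [-0.307, -0.711, 0.633, 0.772], [0.012, 0.662, 0.749, 1.068], [0.0, 0.0, 0.0, 1.0]]
top {'fx': 602.0266544085036, 'fy': 602.0266544085036, 'cx': 309.53611002267417, 'cy': 237.34158434789816} [[0.003, 0.998, -0.069, 0.427], [-1.0, 0.003, 0.001, 0.02], [0.001, 0.069, 0.998, 1.642], [0.0, 0.0, 0.0, 1.0]]
wrist {'fx': 337.0152751765502, 'fy': 337.0152751765502, 'cx': 318.172989142868, 'cy': 239.01324254321796} [[0.284, -0.918, -0.277, 0.078], [0.959, 0.271, 0.084, 0.524], [-0.002, -0.289, 0.957, 0.373], [0.0, 0.0, 0.0, 1.0]]
{'clock': 0.1, 'qpos': array([ 1.15623579e+00,  4.86645734e-02,  9.77298096e-02,  1.62202403e+00,
       -1.13601194e-05,  1.44298403e+00]), 'dq': array([ 0.00073664, -0.00190807,  0.00182532, -0.00096276, -0.00134336,
        0.00066375]), 'joint_torque': array([ 2.61699912e-03, -3.39852118e+01,  3.20934963e+01,  1.57878909e-02,
       -1.10174053e-04,  3.11355954e-06]), 'eef_pos': array([0.14829028, 0.50305826, 0.24422812]), 'tool_rot': array([ 0.69965019,  0.10029609,  0.70005205, -0.10177145]), 'force': array([ 0.47570686,  0.89097418, -0.36355126]), 'wrist_torque': array([0.02546671, 0.02354293, 0.03932093]), 'finger_gap': 0.08528448729605842}
```

View pics/side0.png

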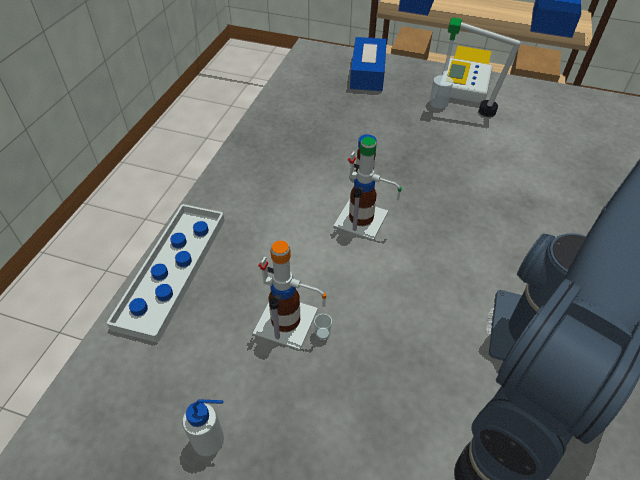

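View pics/top0.png

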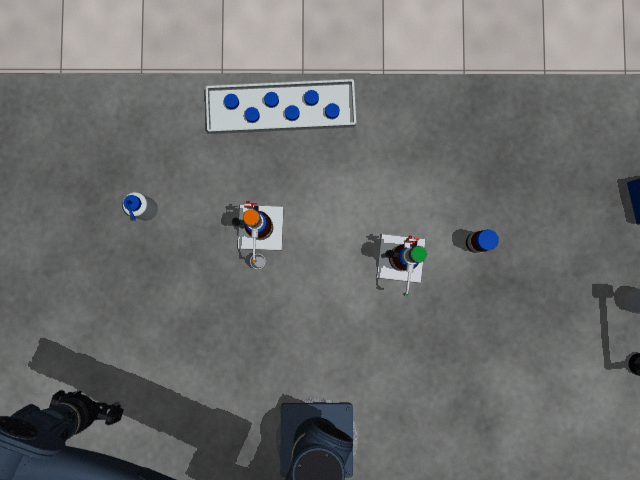

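View pics/wrist0.png

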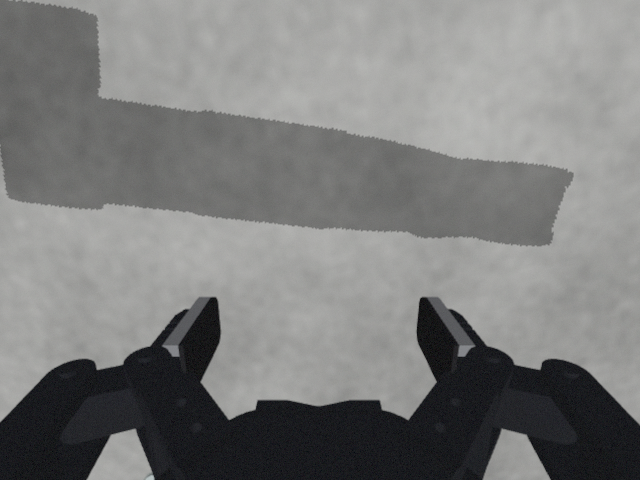

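The side view shows the orange grip near (281,252), with the red pointer at (263,266) and the green dispenser behind it. In the top view the orange grip is at (251,217), with the spout pointing towards the robot and the beaker at (258,262). The wrist view shows only bare bench. Next I'll measure positions.

```bash
cat > m.py <<'E'
from h import *
def mask(p,kind,box):
    h=cv2.cvtColor(p,cv2.COLOR_RGB2HSV);H,S,V=[h[...,i].astype(int) for i in range(3)]
    m={'orange':(H>=7)&(H<=18)&(S>150)&(V>110),'red':((H<=4)|(H>=174))&(S>120)&(V>80)}[kind]
    o=np.zeros_like(m);u0,v0,u1,v1=box;o[v0:v1,u0:u1]=m[v0:v1,u0:u1];return o
E
python3 - <<'E'
from m import *
def best(m):
    n,l,st,c=cv2.connectedComponentsWithStats(m.astype(np.uint8));i=1+st[1:,4].argmax();return l==i,st[i],c[i]
for f,bo,br in [('side0',(255,230,305,275),(250,250,275,285)),('top0',(235,200,270,232),(235,195,262,215))]:
    z=load(f);p=z['p'];d=z['d']
    for k,b in [('orange',bo),('red',br)]:
        m,st,c=best(mask(p,k,b));v,u=np.nonzero(m);q=pts(z,u,v,d[v,u])
        print(f,k,st,c.round(1),np.median(q,0).round(4),q.min(0).round(4),q.max(0).round(4))
        if k=='orange' :
            t=q[q[:,2]>np.percentile(q[:,2],90)-0.004]; t=q[np.abs(q[:,2]-np.median(q[:,2]))<.006] if f[0]=='t' else t
            print(' top',len(t),t.mean(0).round(4),t.min(0).round(4),t.max(0).round(4))
z=load('top0');p=z['p'];d=z['d']
# plate: white at z 8mm
vv,uu=np.mgrid[195:260,230:295];P=pts(z,uu,vv,d[195:260,230:295])
w=(p[195:260,230:295].min(-1)>150)&(P[...,2]<0.02)&(P[...,2]>-.005)
pl=P[w][:,:2].astype(np.float32);print('plate',len(pl),cv2.minAreaRect(pl))
for f,b in [('side0',(220,230,340,350)),('top0',(225,190,300,275))]:
    z=load(f);u0,v0,u1,v1=b;cv2.imwrite('pics/z'+f+'.png',cv2.resize(z['p'][v0:v1,u0:u1,::-1],None,fx=5,fy=5,interpolation=cv2.INTER_CUBIC))
E
```

```text
side0 orange [272 241  16  12 162] [279.7 246.5] [0.5667 0.1563 0.2763] [ 5.509e-01 -7.680e-02  2.000e-04] [0.6497 0.172  0.2795]
 top 145 [0.5667 0.1561 0.2765] [0.5509 0.1388 0.2742] [0.5824 0.172  0.2795]
side0 red [258 262  10   8  35] [262.7 265.7] [0.5998 0.1718 0.2196] [0.5948 0.1602 0.2129] [0.6122 0.1785 0.2227]
top0 orange [243 210  15  16 173] [250.4 216.8] [0.5676 0.1539 0.2772] [0.4267 0.0196 0.2684] [0.5838 0.1708 1.6423]
 top 163 [0.5679 0.1535 0.2772] [0.5512 0.1379 0.2715] [0.5838 0.1708 0.2832]
top0 red [244 203  13   5  28] [250.8 205.1] [0.5998 0.1573 0.2208] [ 5.967e-01  1.460e-01 -1.000e-04] [0.6346 0.1793 0.2279]
plate 879 ((0.5679157972335815, 0.15358462929725647), (0.11940651386976242, 0.1187160536646843), 88.14701843261719)
```

```bash
ls pics
```

```text
side0.npz
side0.png
top0.npz
top0.png
wrist0.npz
wrist0.png
zside0.png
ztop0.png
```

Call:
{"name": "step_arm", "arguments": {"targets": [[-1,-0.4,1,-0.222,0,0,1],[-1,-0.4,1,-0.222,0,0,1],[-1,-0.4,1,-0.222,0,0,1],[-1,-0.4,1,-0.222,0,0,1],[-1,-0.4,1,-0.222,0,0,1],[-1,-0.4,1,-0.222,0,0,1],[-1,-0.4,1,-0.222,0,0,1],[-1,-0.4,1,-0.222,0,0,1],[-1,-0.4,1,-0.222,0,0,1],[-1,-0.4,1,-0.222,0,0,1]]}}

```text
clock: 1.15
eef_pos: [0.2754, 0.4035, 0.3949]
tool_rot: [0.6, -0.373, 0.601, 0.373]
force: [-0.2, 0.2, 0.4]
finger_gap: 0.0852
```

```bash
cat > g.py <<'E'
import sys
from h import *
from scipy.spatial.transform import Rotation as Ro
def go(P,yaw):
    s=manip.read_state();w,x,y,z=s['tool_rot'];R=Ro.from_quat([x,y,z,w])
    # target: x down, y at yaw+90deg
    c,sn=np.cos(np.radians(yaw)),np.sin(np.radians(yaw))
    Rt=Ro.from_matrix(np.array([[0,-sn,c],[0,c,sn],[-1,0,0]]))
    print('clk',s['clock'],'pos',s['eef_pos'].round(4),'q',s['qpos'].round(3),'gap',round(s['finger_gap'],4),'F',s['force'].round(2))
    print('shift/.15',(R.inv().apply(np.array(P)-s['eef_pos'])/.15).round(4),'turn/360',((R.inv()*Rt).as_rotvec()/(2*np.pi)).round(4))
if __name__=='__main__': a=list(map(float,sys.argv[1:]));go(a[:3],a[3])
E
python3 g.py .568 .154 .40 178.1
```

```text
clk 1.15 pos [0.2754 0.4035 0.3949] q [ 0.834  0.053  0.411  1.93  -0.    -0.277] gap 0.0852 F [-0.16  0.24  0.37]
shift/.15 [-0.0338 -2.4854 -0.6268] turn/360 [-3.178e-01 -0.000e+00 -1.000e-04]
```

Call:
{"name": "step_arm", "arguments": {"targets": [[0,-1,-0.25,-0.2,0,0,1],[0,-1,-0.25,-0.2,0,0,1],[0,-1,-0.25,-0.2,0,0,1],[0,-1,-0.25,-0.2,0,0,1],[0,-1,-0.25,-0.2,0,0,1],[0,-1,-0.25,-0.2,0,0,1],[0,-1,-0.25,-0.2,0,0,1],[0,-1,-0.25,-0.2,0,0,1],[0,-1,-0.25,-0.2,0,0,1]]}}

```text
clock: 2.05
eef_pos: [0.3929, 0.3029, 0.3949]
tool_rot: [0.266, -0.655, 0.266, 0.655]
force: [0.5, -0.4, -0.0]
finger_gap: 0.0854
```

```bash
python3 g.py .568 .154 .40 178.1
```

```text
clk 2.05 pos [0.3929 0.3029 0.3949] q [ 0.522  0.073  0.433  1.931 -0.    -1.848] gap 0.0854 F [ 0.49 -0.4  -0.01]
shift/.15 [-0.0346 -0.1025 -1.529 ] turn/360 [-1.176e-01  1.000e-04 -1.000e-04]
```

Call:
{"name": "step_arm", "arguments": {"targets": [[0,-0.06,-1,-0.1175,0,0,1],[0,-0.06,-1,-0.1175,0,0,1],[0,-0.06,-1,-0.1175,0,0,1],[0,-0.06,-1,-0.1175,0,0,1],[0,-0.06,-1,-0.1175,0,0,1],[0,-0.06,-1,-0.1175,0,0,1]]}}

```text
clock: 2.65
eef_pos: [0.5066, 0.2036, 0.3945]
tool_rot: [0.014, -0.706, 0.014, 0.708]
force: [-1.1, -0.8, 0.1]
finger_gap: 0.0853
```

```bash
python3 g.py .568 .154 .36 178.1
```

```text
clk 2.65 pos [0.5066 0.2036 0.3945] q [ 0.259  0.213  0.589  1.948  0.    -2.843] gap 0.0853 F [-1.13 -0.76  0.07]
shift/.15 [ 0.2294  0.3146 -0.4221] turn/360 [-0.001   0.0003 -0.0001]
```

Call:
{"name": "step_arm", "arguments": {"targets": [[0.1,0.315,-0.422,-0.001,0,0,1],[0.23,0.315,-0.422,-0.001,0,0,1],[0.23,0.315,-0.422,-0.001,0,0,1],[0.23,0.315,-0.422,-0.001,0,0,1],[0.23,0.315,-0.422,-0.001,0,0,1]]}}

```text
clock: 3.15
eef_pos: [0.5669, 0.1555, 0.3619]
tool_rot: [-0.012, 0.707, -0.011, -0.707]
force: [0.5, 0.8, -0.7]
finger_gap: 0.0856
```

```bash
python3 - <<'E'
from h import *
snap('wrist','wrist1')
E
python3 g.py .568 .154 .255 178.1
```

```text
clk 3.2 pos [0.567  0.1556 0.3624] q [ 0.154  0.295  0.618  1.893  0.    -2.956] gap 0.0852 F [-0.21  0.26  0.14]
shift/.15 [ 0.7162  0.011  -0.0059] turn/360 [ 0.0002 -0.0003  0.0001]
```

View pics/wrist1.png

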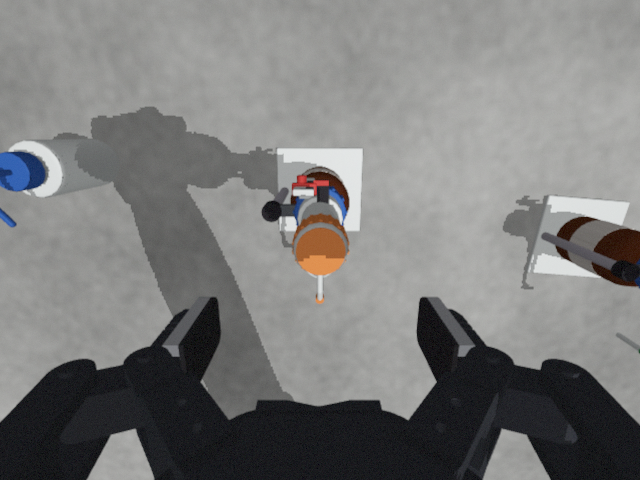

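The wrist view shows the orange grip centred between the pads, its top at about (320,258). The red pointer and index tooth are at about (310,188). I'll zoom in and measure the heights.

Run:
```python
from h import *
z=load('wrist1');p=z['p'];d=z['d']
cv2.imwrite('pics/zw1.png',cv2.resize(p[170:280,270:370,::-1],None,fx=5,fy=5,interpolation=cv2.INTER_NEAREST))
for v in range(176,212,1):
    r=[]
    for u in range(290,334,3):
        q=pts(z,u,v,d[v,u]);r.append('%3d'%round(q[2]*1000))
    print(v,' '.join(r))
```

```text
176   7   7   9 224 222 221 102 105 106 108 109 109 106 105  99
177   8   8  10 223 222 222 103 106 110 109 111 111 109 108 104
178   8   9   8 222 223 222 105 110 112 111 113 112 111 110 106
179  10   9   7 223 222 221 170 169 169 115 115 114 113 111 108
180   9  10   8 220 224 221 179 177 175 187 188 188 189 188 110
181   9   9   7 221 222 221 187 186 219 220 220 220 220 189 113
182   8   9   9 222 221 221 193 192 220 221 219 220 221 187 115
183   9 220 219 222 223 221 218 218 220 220 220 220 220 188 116
184   9 222 223 223 222 222 224 222 224 220 221 220 219 188 116
185   7 222 222 222 222 224 223 222 224 219 219 220 221 188 118
186   8 223 222 223 223 222 222 222 221 188 188 187 189 188 136
187   9 223 225 224 224 223 228 227 224 188 189 188 187 188 142
188   8 222 231 229 230 230 231 233 222 188 187 188 189 188 146
189   8 222 236 235 237 236 238 238 225 188 188 187 189 188 152
190   7 238 239 239 239 238 237 239 224 189 188 188 188 188 154
191   9 237 238 238 238 238 239 238 225 189 188 188 188 187 155
192   9 238 238 238 237 237 238 238 227 187 189 187 188 185 156
193   8 239 
[... 503 characters left out ...]
   9 112 118 156 156 174 183 183 182 188 188 188 188 183 182
202   9 113 119 156 156 181 182 184 181 188 189 187 188 182 182
203   8 114 117 158 160 183 182 183 187 190 192 190 187 183 184
204 140 137 155 156 169 184 183 185 192 195 198 196 192 186 184
205 144 143 156 157 176 183 182 191 197 199 203 199 198 192 183
206 146 146 155 156 181 182 185 196 201 205 207 204 201 197 184
207 147 147 157 157 182 183 190 201 204 209 211 209 207 202 192
208 147 146 156 157 182 182 196 204 210 213 215 214 210 207 195
209 147 145 155 155 182 183 200 209 215 217 220 218 215 212 201
210 146 146 157 182 183 191 206 214 219 220 225 221 219 216 206
211 147 153 157 183 182 197 210 220 224 224 228 226 224 221 211
```

View pics/zw1.png

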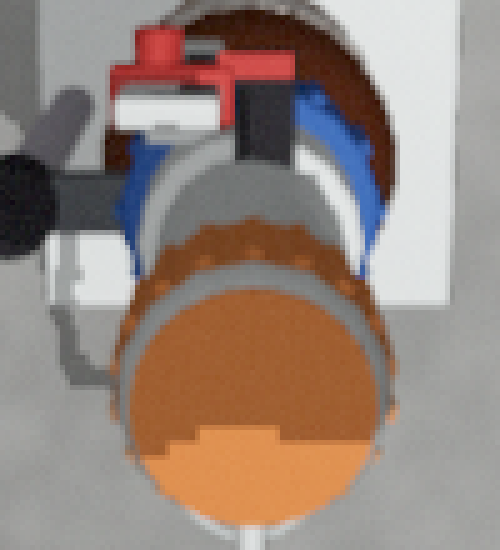

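Call:
{"name": "step_arm", "arguments": {"targets": [[0.08,0.01,-0.006,0,0,0,1],[0.16,0.01,-0.006,0,0,0,1],[0.24,0.01,-0.006,0,0,0,1],[0.32,0.01,-0.006,0,0,0,1],[0.4,0.01,-0.006,0,0,0,1],[0.48,0.01,-0.006,0,0,0,1],[0.56,0.01,-0.006,0,0,0,1],[0.64,0.01,-0.006,0,0,0,1],[0.7,0.01,-0.006,0,0,0,1],[0.7,0.01,-0.006,0,0,0,0.5]]}}

```text
clock: 4.2
eef_pos: [0.5676, 0.1538, 0.2553]
tool_rot: [0.011, -0.707, 0.011, 0.707]
force: [0.4, -0.4, -0.3]
finger_gap: 0.0731
```

```bash
python3 - <<'E'
from h import *
snap('wrist','wrist2')
E
python3 g.py .568 .154 .255 178.1
```

```text
clk 4.25 pos [0.568  0.1537 0.2561] q [ 0.15   0.22   0.311  1.661  0.    -2.96 ] gap 0.0662 F [ 0.3  -0.76  0.26]
shift/.15 [ 0.0074 -0.0023 -0.0002] turn/360 [0.0002 0.     0.    ]
```

View pics/wrist2.png

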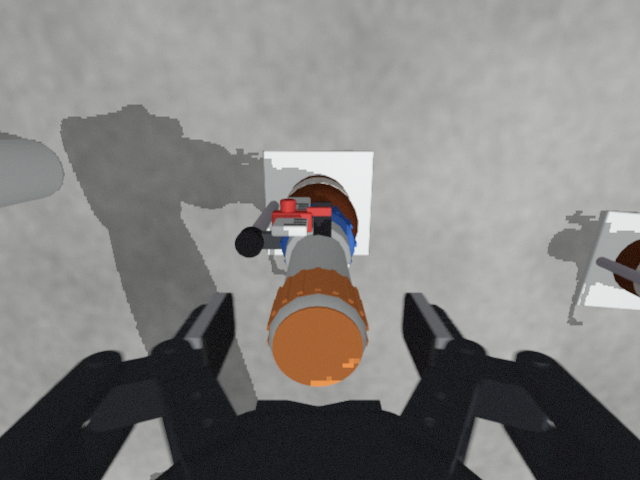

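The wrist view shows the grip at about (318,340), centred between the half-closed pads. I'll close in small steps.

Call:
{"name": "step_arm", "arguments": {"targets": [[0,0,0,0,0,0,0.25],[0,0,0,0,0,0,0.1],[0,0,0,0,0,0,0.05],[0,0,0,0,0,0,0.02],[0,0,0,0,0,0,0.0],[0,0,0,0,0,0,0.0]]}}

```text
clock: 4.85
eef_pos: [0.5685, 0.1531, 0.2558]
tool_rot: [-0.011, 0.707, -0.011, -0.707]
force: [-0.2, -1.1, 0.4]
finger_gap: 0.0428
```

Call:
{"name": "step_arm", "arguments": {"targets": [[0,0,0,0,0,0,-0.03],[0,0,0,0,0,0,-0.06],[0,0,0,0,0,0,-0.08],[0,0,0,0,0,0,-0.08]]}}

```text
clock: 5.25
eef_pos: [0.5685, 0.1538, 0.256]
tool_rot: [-0.012, 0.707, -0.011, -0.707]
force: [0.4, 2.8, 0.2]
finger_gap: 0.0397
```

Call:
{"name": "step_arm", "arguments": {"targets": [[0,0,0,0,0,0,-0.09],[0,0,0,0,0,0,-0.1],[0,0,0,0,0,0,-0.11],[0,0,0,0,0,0,-0.11]]}}

```text
clock: 5.65
eef_pos: [0.5685, 0.1538, 0.2561]
tool_rot: [-0.012, 0.707, -0.011, -0.707]
force: [-0.3, 5.8, 1.7]
finger_gap: 0.0383
```

```bash
python3 -c "
from h import *
s=manip.read_state();print(s['clock'],s['eef_pos'],s['finger_gap'],s['force'],s['wrist_torque'])"
```

```text
5.65 [0.56852884 0.15381326 0.2561094 ] 0.038297556048634496 [-0.26453062  5.77239803  1.67197524] [ 1.15214399 -0.01533073  0.01774349]
```

Call:
{"name": "step_arm", "arguments": {"targets": [[0,-0.002,0,0,0,0,-0.11],[0,-0.004,0,0,0,0,-0.11],[0,-0.004,0,0,0,0,-0.11]]}}

```text
clock: 5.95
eef_pos: [0.5685, 0.1539, 0.2561]
tool_rot: [-0.012, 0.707, -0.011, -0.707]
force: [-1.1, 5.4, 2.8]
finger_gap: 0.0382
```

Call:
{"name": "step_arm", "arguments": {"targets": [[0,-0.002,0,0,0,0,-0.11],[0,-0.004,0,0,0,0,-0.11],[0,-0.004,0,0,0,0,-0.11]]}}

```text
clock: 6.25
eef_pos: [0.5685, 0.154, 0.2561]
tool_rot: [-0.011, 0.707, -0.012, -0.707]
force: [-0.5, 2.8, 3.4]
finger_gap: 0.0383
```

Call:
{"name": "step_arm", "arguments": {"targets": [[0,-0.003,0,0,0,0,-0.11],[0,-0.003,0,0,0,0,-0.12],[0,-0.003,0,0,0,0,-0.13],[0,-0.003,0,0,0,0,-0.13]]}}

```text
clock: 6.65
eef_pos: [0.5685, 0.1541, 0.2561]
tool_rot: [-0.011, 0.707, -0.012, -0.707]
force: [-1.4, 0.3, 5.1]
finger_gap: 0.0379
```

Run:
```python
from h import *
s,c,p,d=snap('wrist','wrist3')
print(s['clock'],s['eef_pos'],s['finger_gap'],s['force'],s['wrist_torque'])
cv2.imwrite('pics/w3.png',p[150:420,180:460,::-1].repeat(2,0).repeat(2,1))
```

```text
6.65 [0.56852455 0.15411338 0.25614569] 0.03794299740186078 [-1.37136879  0.28263531  5.12752525] [0.33097007 0.1833585  0.03345858]
```

View pics/w3.png

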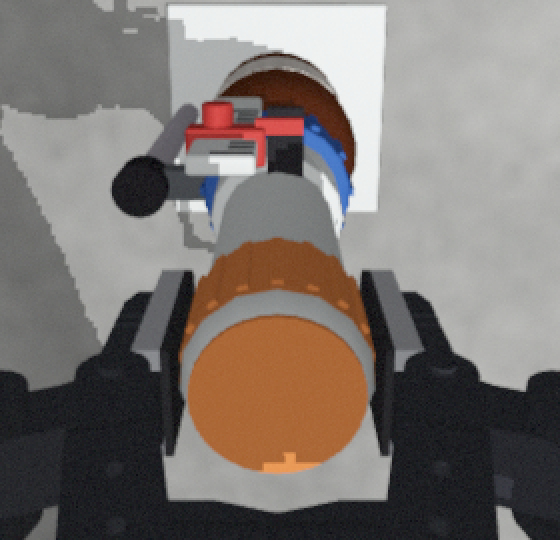

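The crop shows both pads bearing on the orange grip. The red pointer arm is at crop position (280,127), and the black tooth is just below it. I'll try a slow lift of 6 mm.

Call:
{"name": "step_arm", "arguments": {"targets": [[-0.004,0,0,0,0,0,-0.13],[-0.008,0,0,0,0,0,-0.13],[-0.012,0,0,0,0,0,-0.13],[-0.016,0,0,0,0,0,-0.13],[-0.02,0,0,0,0,0,-0.13],[-0.024,0,0,0,0,0,-0.13],[-0.028,0,0,0,0,0,-0.13],[-0.032,0,0,0,0,0,-0.13],[-0.036,0,0,0,0,0,-0.13],[-0.04,0,0,0,0,0,-0.13]]}}

```text
clock: 7.7
eef_pos: [0.5685, 0.1543, 0.2618]
tool_rot: [0.011, -0.707, 0.012, 0.707]
force: [1.2, -3.6, -4.2]
finger_gap: 0.038
```

```bash
cat > t.py <<'E'
import sys
from h import *
f=sys.argv[1]
s,c,p,d=snap('wrist',f)
print(s['clock'],s['eef_pos'].round(4),round(s['finger_gap'],4),s['force'].round(2),s['wrist_torque'].round(2))
h=cv2.cvtColor(p,cv2.COLOR_RGB2HSV).astype(int)
z=load(f);vv,uu=np.mgrid[0:480,0:640];P=pts(z,uu,vv,d)
# dispenser frame
a=np.radians(-1.9);D=P-np.array([.568,.154,0]);X=D[...,0]*np.cos(a)+D[...,1]*np.sin(a);Y=-D[...,0]*np.sin(a)+D[...,1]*np.cos(a)
near=(X>.024)&(X<.05)&(abs(Y)<.03)&(P[...,2]>.17)&(P[...,2]<.29)&(d>0)
red=near&((h[...,0]<=4)|(h[...,0]>=174))&(h[...,1]>120)
blk=near&(h[...,2]<75)&(h[...,1]<110)&(abs(Y)<.008)&(X>.022)
wht=near&(p.min(-1)>110)&(Y>.004)
for n,m in [('red',red),('blk',blk),('wht',wht)]:
    Z=P[...,2][m]
    if len(Z): print(n,len(Z),'z pct 5/25/50/75/95',np.percentile(Z,[5,25,50,75,95]).round(4),'X',np.percentile(X[m],[2,50,98]).round(4),'Y',np.percentile(Y[m],[2,50,98]).round(4))
cv2.imwrite('pics/z'+f+'.png',cv2.resize(p[150:420,180:460,::-1],None,fx=2,fy=2,interpolation=cv2.INTER_NEAREST))
E
python3 t.py wrist4
```

```text
7.7 [0.5685 0.1543 0.2618] 0.038 [ 1.17 -3.62 -4.21] [-0.53 -0.25  0.12]
red 677 z pct 5/25/50/75/95 [0.1966 0.2198 0.2213 0.2222 0.2229] X [0.0298 0.0378 0.0438] Y [-0.0062  0.0092  0.0218]
blk 222 z pct 5/25/50/75/95 [0.1909 0.1929 0.1933 0.1938 0.1949] X [0.0242 0.0279 0.0367] Y [-0.0078 -0.0024  0.0073]
wht 511 z pct 5/25/50/75/95 [0.177  0.2322 0.2378 0.2385 0.2392] X [0.0307 0.0343 0.0356] Y [0.0048 0.013  0.0201]
```

View pics/zwrist4.png

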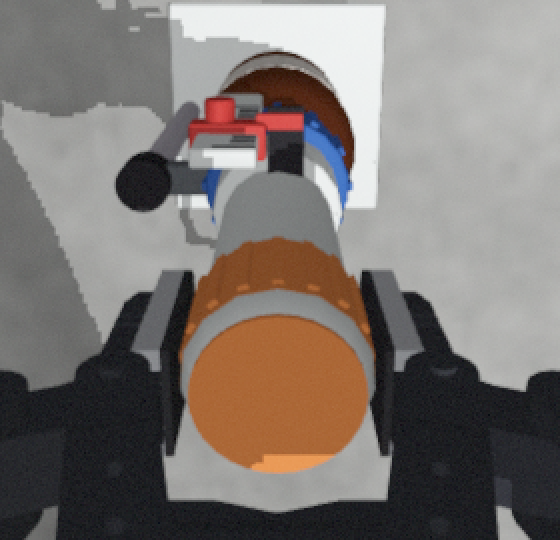

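The view shows the tooth rising with the grip by 5.5 mm, without slip. There is some sideways force, so I'll ease y as I lift.

Call:
{"name": "step_arm", "arguments": {"targets": [[-0.006,0.002,0,0,0,0,-0.13],[-0.012,0.004,0,0,0,0,-0.13],[-0.018,0.005,0,0,0,0,-0.13],[-0.024,0.005,0,0,0,0,-0.13],[-0.03,0.005,0,0,0,0,-0.13],[-0.036,0.005,0,0,0,0,-0.13],[-0.042,0.005,0,0,0,0,-0.13],[-0.048,0.005,0,0,0,0,-0.13],[-0.054,0.005,0,0,0,0,-0.13],[-0.06,0.005,0,0,0,0,-0.13]]}}

```text
clock: 8.75
eef_pos: [0.5685, 0.1541, 0.2708]
tool_rot: [0.012, -0.707, 0.011, 0.707]
force: [1.8, -1.1, -4.5]
finger_gap: 0.038
```

```bash
python3 t.py wrist5
```

```text
8.75 [0.5685 0.1541 0.2708] 0.038 [ 1.78 -1.07 -4.5 ] [-0.3  -0.27  0.01]
red 615 z pct 5/25/50/75/95 [0.2171 0.2198 0.2213 0.2223 0.2232] X [0.0309 0.0379 0.0438] Y [-0.006   0.0096  0.0217]
blk 233 z pct 5/25/50/75/95 [0.2009 0.2019 0.2023 0.2028 0.2035] X [0.0241 0.0281 0.0355] Y [-0.0078 -0.0024  0.0073]
wht 479 z pct 5/25/50/75/95 [0.1775 0.2328 0.2377 0.2384 0.2391] X [0.0307 0.0344 0.0356] Y [0.0048 0.0128 0.0201]
```

Tracking well: the tooth top is at 202.3 mm, and the goal is about 219.5 mm. X shows +1.8 N, so I'll ease that a little too.

Call:
{"name": "step_arm", "arguments": {"targets": [[-0.007,0.001,0,0,0,0,-0.13],[-0.014,0.002,0.001,0,0,0,-0.13],[-0.021,0.002,0.001,0,0,0,-0.13],[-0.028,0.002,0.001,0,0,0,-0.13],[-0.035,0.002,0.001,0,0,0,-0.13],[-0.042,0.002,0.001,0,0,0,-0.13],[-0.049,0.002,0.001,0,0,0,-0.13],[-0.056,0.002,0.001,0,0,0,-0.13],[-0.063,0.002,0.001,0,0,0,-0.13],[-0.07,0.002,0.001,0,0,0,-0.13]]}}

```text
clock: 9.8
eef_pos: [0.5684, 0.154, 0.2814]
tool_rot: [-0.012, 0.707, -0.011, -0.707]
force: [2.3, 1.6, -4.9]
finger_gap: 0.0382
```

```bash
python3 t.py wrist6
```

```text
9.8 [0.5684 0.154  0.2814] 0.0382 [ 2.34  1.62 -4.86] [ 0.46 -0.59  0.03]
red 550 z pct 5/25/50/75/95 [0.2175 0.2198 0.2214 0.2221 0.2229] X [0.0307 0.0377 0.0437] Y [-0.0064  0.0095  0.0215]
blk 301 z pct 5/25/50/75/95 [0.2115 0.2125 0.2129 0.2134 0.2141] X [0.0242 0.0293 0.0356] Y [-0.0074 -0.0025  0.0066]
wht 404 z pct 5/25/50/75/95 [0.1779 0.2357 0.2379 0.2384 0.2391] X [0.0304 0.0339 0.0355] Y [0.0047 0.013  0.0202]
```

View pics/zwrist6.png

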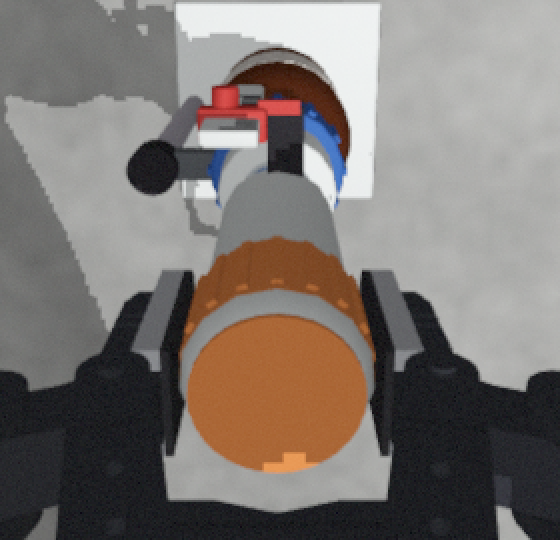

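Call:
{"name": "step_arm", "arguments": {"targets": [[-0.006,-0.001,-0.001,0,0,0,-0.13],[-0.012,-0.001,-0.002,0,0,0,-0.13],[-0.018,-0.002,-0.003,0,0,0,-0.13],[-0.024,-0.002,-0.004,0,0,0,-0.13],[-0.03,-0.002,-0.004,0,0,0,-0.13],[-0.036,-0.002,-0.004,0,0,0,-0.13],[-0.04,-0.002,-0.004,0,0,0,-0.13],[-0.043,-0.002,-0.004,0,0,0,-0.13],[-0.043,-0.002,-0.004,0,0,0,-0.13],[-0.043,-0.002,-0.004,0,0,0,-0.13]]}}

```text
clock: 10.85
eef_pos: [0.5686, 0.1541, 0.2878]
tool_rot: [0.011, -0.707, 0.011, 0.707]
force: [-1.2, 2.0, -5.3]
finger_gap: 0.0382
```

```bash
python3 t.py wrist7
python3 - <<'E'
from h import *
s,c,p,d=snap('side','side7')
cv2.imwrite('pics/zside7.png',cv2.resize(p[200:350,200:350,::-1],None,fx=4,fy=4,interpolation=cv2.INTER_CUBIC))
z=load('wrist7');d=z['d']
for v in range(194,228,2):
    print(v,' '.join('%3d'%round(pts(z,u,v,d[v,u])[2]*1000) for u in range(275,345,4)))
E
```

```text
10.85 [0.5686 0.1541 0.2878] 0.0382 [-1.19  1.95 -5.25] [0.5  0.16 0.04]
red 524 z pct 5/25/50/75/95 [0.2173 0.2198 0.2212 0.2223 0.2232] X [0.0304 0.0378 0.0438] Y [-0.006   0.0095  0.0216]
blk 333 z pct 5/25/50/75/95 [0.2182 0.2188 0.2193 0.2197 0.2203] X [0.0243 0.03   0.0356] Y [-0.0073 -0.0025  0.0023]
wht 375 z pct 5/25/50/75/95 [0.177  0.2365 0.2378 0.2385 0.2391] X [0.0306 0.0341 0.0356] Y [0.0048 0.0129 0.0201]
194   8   9   9 219 222 222 222 176 175 173 118 119 118 116 115 113 110 103
196   9  10   8 220 223 222 220 187 186 183 119 134 120 119 116 115 112 107
198  17  15   8 221 223 223 220 192 191 218 217 218 218 217 119 118 115 110
200  32  26   8 219 417 222 221 202 201 220 220 219 220 219 119 119 115 112
202  43  32 221 220 221 221 220 218 220 220 220 219 220 221 142 143 118 115
204  53  38 221 222 222 222 222 222 223 221 219 220 220 220 220 154 119 117
206  61  44 223 222 222 222 222 222 222 224 219 219 220 219 220 154 139 116
208  67  46 224 226 225 226 227 227 226 222 219 219 219 219 219 157 149 118
210  72  10 231 232 230 231 233 231 232 222 220 219 219 219 220 156 156 132
212  80  10 236 236 237 237 237 237 237 222 219 220 219 220 219 157 156 146
214  82   8 238 238 237 238 238 239 238 223 220 219 219 221 220 157 156 155
216  80   7 237 238 239 239 238 240 238 222 219 220 219 219 219 161 157 157
218  10   8 239 238 238 239 238 239 239 223 220 219 219 219 219 169 155 156
220   9   8 239 238 239 238 239 239 238 183 220 220 219 220 220 177 165 156
222 138 138 137 137 156 156 417 183 183 182 219 219 218 219 220 182 174 157
224 145 145 145 142 156 163 183 183 183 182 219 219 218 219 219 181 182 155
226 146 147 147 147 157 173 182 181 183 182 219 218 219 219 220 182 183 166
```

View pics/zwrist7.png

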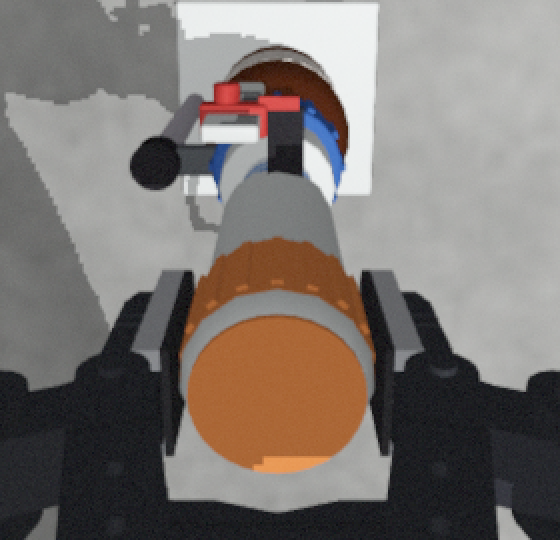

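View pics/zside7.png

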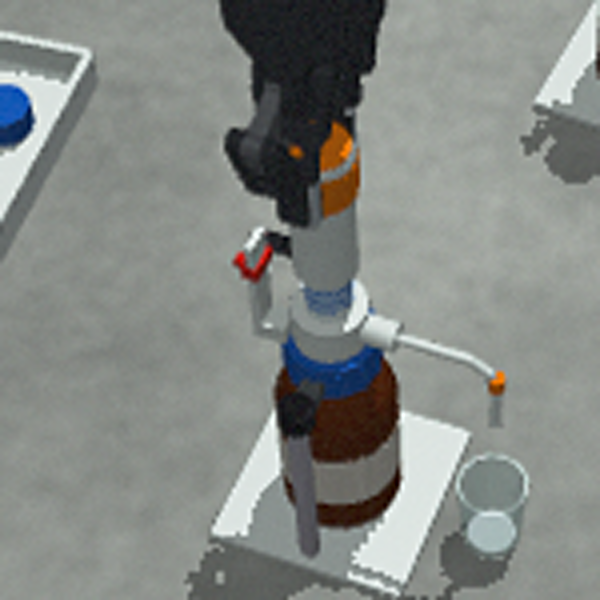

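The wrist view shows the tooth top at 219.3 mm, level with the red pointer arm (top about 219.6 mm, clip mid-height 218 mm). In the side view the bottle stands upright and the beaker is untouched. I'll do a short hold, one last check, and then hand in.

Call:
{"name": "step_arm", "arguments": {"targets": [[0,0,0,0,0,0,-0.13],[0,0,0,0,0,0,-0.13],[0,0,0,0,0,0,-0.13],[0,0,0,0,0,0,-0.13],[0,0,0,0,0,0,-0.13]]}}

```text
clock: 11.45
eef_pos: [0.5687, 0.154, 0.2877]
tool_rot: [0.011, -0.707, 0.011, 0.707]
force: [-2.4, 2.5, -5.8]
finger_gap: 0.0381
```

```bash
python3 t.py wrist8 && python3 -c "
from plant import manip
print(manip.sign_off())"
```

```text
11.45 [0.5687 0.154  0.2877] 0.0381 [-2.37  2.48 -5.8 ] [0.52 0.55 0.01]
red 522 z pct 5/25/50/75/95 [0.2169 0.2199 0.2213 0.2222 0.223 ] X [0.0305 0.0379 0.0438] Y [-0.006   0.0094  0.0216]
blk 338 z pct 5/25/50/75/95 [0.2181 0.2189 0.2193 0.2197 0.2203] X [0.0244 0.0302 0.0356] Y [-0.0074 -0.0025  0.0068]
wht 375 z pct 5/25/50/75/95 [0.2219 0.2362 0.2379 0.2385 0.2393] X [0.0308 0.0343 0.0357] Y [0.0048 0.0129 0.0201]
the job is handed in; nothing more can be done
None
```

I pinched the orange grip along the dispenser's y axis, drew the sleeve up by about 31.4 mm at roughly 10 mm/s, and handed the job in at about 11.5 s while still holding it. `sign_off` gives no verdict, so the result rests on the checks below.

- **Index against pointer:** the tooth's top was at 219.3 mm, which puts its mid-height at about 217.8 mm. The pointer's mid-height is about 218 mm, so the two are level to within about 0.5 mm.
- **Steady hold:** the tooth height did not change over a 0.5 s hold. The pull was about 5.8 N and the finger gap stayed at 38.1 mm.
- **Dispenser and surroundings:** the side picture showed the bottle upright and the beaker in place. The heights of the pointer and scale did not change.
- **Not measured or off:** the pads' squeeze force cannot be read, so I kept it low by limiting how far the fingers closed. While I was centring the grip, sideways force reached about 6 N. It was about 2.5 N in each of x and y at the end, with no visible movement of the stand.

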